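Check the roller gap of a fondant sheeter with a gauge blade

TASK

Check the roller gap of the little fondant sheeter with the thicker of the two gauge blades: lift it out of its stand, line its flat up with the gap and slide it straight down between the two rollers, midway along them. You should feel a light drag as it pushes the sprung roller back; go on gently, without forcing, until its collar stops firmly on top of the rollers, then let go and leave it standing there. Leave the thin gauge in its stand.

Things in the scene. Friction and masses are not known exactly. Their poses are not given: they have to be found in the camera images.
- thick_gauge: Steel, 160 g, upright: flat bar 14 (x) by 40 mm (y) through a dark rectangular collar 64 x 44 mm, 6 high. Origin: centre of the collar's underside, z up. Grip: the bar from 6 to 56 mm above it, flat top; blade: to 45 mm below it, round tip. Hangs in a fixed white stand 78 x 66 mm, 60 high, collar on the stand's top, blade loose in its slot; lifts straight out.
- thin_gauge: The other gauge, left alone. Steel, 100 g: bar 6 mm thick (x) with a round dark collar 50 mm across, 6 high, and a narrow grip, 16 mm wide (y), reaching 56 mm above the collar's underside. Origin: centre of the collar's underside, z up. Hangs in a stand of the same kind; the gauges' places may be swapped.
- nip (a point): On the sheeter (white, 170 x 190 mm, fixed): midway along the two level steel rollers (40 mm diameter, 140 long, tops 120 mm above the table), at roller-top height, where the thick gauge's origin lies when fully in. x: across, from near fixed roller (surface x -7 mm) to far sprung one (+3 mm at rest, gap 10); y: along the rollers; z up. Nothing rises above the tops; free below the gap.
- roller (a joint): How far the sprung roller is pushed back along +x of the nip, m: 0 at rest, at most 0.012; the thick blade opens it about 0.004. The spring pushes 2.7 N at 0 and 0.3 N more per mm, so the blade's drag is several N; the collar on the roller tops is a hard stop.
Not all that is in view belongs to the job. What is shaped like the thick_gauge but orange is not meant.

How it is judged:
By the outcome, as a careful person would: the job done as asked, in the order asked, and still so for the second after the job is handed in, with the robot touching nothing.
It also fails if it takes over 43 s, if anything falls off the work surface, if the arm or the gripper's body presses on something with over 40 N, if the wrist force passes 120 N, or if a joint passes its speed limit or range.

ROBOT

A 6-joint arm with a two-finger parallel gripper is mounted at the origin on the work surface. World frame = base frame: x ahead of the robot, y to its left, z up, the work surface at z = 0. Lengths are in m, angles in rad, forces in N, time in s.
With the tool pointing down it reaches from about 0.3 to 0.775 m from the base axis. Payload 14.6 kg.
Tool frame: the origin (TCP) lies between the finger pads; the fingertips stand 11 mm ahead of it and the grasp point (between the pads) lies 8 mm behind it; x points along the fingers, y is the direction in which the jaws open and shut, and the axes are right-handed (so a half turn about x gives the same grasp; the last joint's range is limited). The gripper opens to 85 mm and grips with 20 to 120 N. Pads are 22 mm wide; open, the fingers measure 114 mm over their backs; the gripper's body (76 mm by 85 mm) begins 54 mm behind the grasp point. The pads swing forward as they close: fully open they stand 13 mm farther back than shut.
Start: joints at [1.051, 0.3, 1.521, -0, 1.321, -0.067], TCP at [0.241, 0.495, 0.242] pointing down, gripper open.
Joint ranges: [-3.03, 3.03], [-0.79, 2.21], [0.23, 2.52], [-1.04, 4.18], [0, 3.07], [-2.55, 2.55]. Speed limits (rad/s): [2.22, 2.22, 2.57, 3.14, 3.14, 3.14].

INTERFACE

Orientations are given as a rotation vector (axis times angle).
In Python, from rig import * gives the robot as it stands.
- The arm moves only by the tool servo_tool, never from a script. Its argument "commands" is a list of rows, each a list of 5 numbers: the finger opening in mm, from 0 to 85.4, then the shift along the world's x, y, z in mm, then the turn about the world's z in degrees. In form: [[grip, x, y, z, roll], ...]. A call has 1 to 20 rows; each row is the pose to reach, as a shift and turn from the pose commanded when the call began; what a row does not reach only later rows make up. A row lasts 1/10 s, in which the tool goes at most 50 mm and 8.59 degrees, less where a joint would pass 70% of its speed; a pose out of reach is approached as far as the arm can. A call with a gripper value outside its range is refused whole. The fingers move at their own pace and stop on an object; "grip_force" is the grip in N (left out, the last holds). Time passes only in rows, so rows that repeat a pose let the fingers close. It gives the time, the measured TCP pose, the force and the opening at its end, in the units of the state.
- get_obs(): the state, without advancing time (a new reading comes with each control period).
- capture(name): name is "scene" or "side" or "wrist"; returns the picture (420x560x3 uint8, red, green, blue); there is no depth.
- camera_info(name): a dict with "camera_matrix" (3x3 intrinsics, pixels), "position" and "orientation" of the camera in the world. Camera axes: x right, y down, z forward; pixel columns grow to the right and rows downward; lengths in m; the calibration is good to about 2 mm. A picture is of the moment at which its call begins: read the wrist's pose just before it. camera_info takes no time and is no camera call; for the wrist camera it gives the pose at the moment of the call.
- hand_in(): hands the job in, once; it reports no verdict.
The state is a dict: "t": time; "q": joint angles; "joint_vel": joint speeds; "joint_torque": joint torques, N m; "tcp_pos": TCP position; "tool_rot": TCP orientation; "ft_force": force on the tool from outside, world axes, zero at the start; "moment": the same for the moment, N m; "opening": opening from 0.0 (shut) to 1.0 (fully open).
Only numpy, scipy, OpenCV 4.12 (cv2) and the standard library are available. Lean on these libraries where they do the work, as an engineer would, in place of code of your own. Each camera call takes 0.05 s, during which the arm holds its last target. There are 200 camera calls.

## Working session

There is one attempt and no reset: what is moved stays moved. The work goes in short steps, Python scripts to look and compute and a tool call to move; the robot and the scene stay as the last step left them, time stands still between calls to the robot, and variables do not carry over. Pictures are saved under pics/ and viewed, about 8 in all and at most 12, crops included, and the job is handed in when it is done.

Besides the shell and the picture viewer there is one more tool, called after ">>>" by a JSON object that holds its "op" and its "data". servo_tool: Moves the arm, as the interface text tells. Its arguments: {"type":"object","properties":{"commands":{"type":"array","items":{"type":"array","items":{"type":"number"}}},"grip_force":{"type":"number"}},"required":["commands"]}

```bash
mkdir -p pics
python3 - <<'E'
from rig import *
import cv2,numpy as np
o=get_obs();print(o['t'],o['tcp_pos'],o['tool_rot'],o['opening'])
for n in("scene","side","wrist"):
    i=camera_info(n);print(n,np.round(i["camera_matrix"],1).tolist(),i["position"],i["orientation"])
ims=[capture(n) for n in("scene","side")]
for n,m in zip(("scene","side"),ims): cv2.imwrite(f"pics/{n}0.png",cv2.cvtColor(m,cv2.COLOR_RGB2BGR))
E
```

```text
0.0 [0.24049311 0.49438025 0.24168346] [ 0.35413856  1.54180804 -0.35597649] 0.9990181246394293
scene [[419.5, 0.0, 272.7], [0.0, 419.5, 205.2], [0.0, 0.0, 1.0]] [1.05473602 0.12638862 0.68160217] [-1.69641321 -1.82174408  0.73830454]
side [[411.7, 0.0, 288.2], [0.0, 411.7, 201.3], [0.0, 0.0, 1.0]] [ 0.4944277  -0.61926897  0.50417296] [-2.06040072e+00  7.55681176e-04  1.49278064e-02]
wrist [[308.2, 0.0, 282.9], [0.0, 308.2, 208.2], [0.0, 0.0, 1.0]] [0.16503646 0.53027734 0.37327449] [2.41891562 1.51227245 0.25060896]
```

View pics/scene0.png

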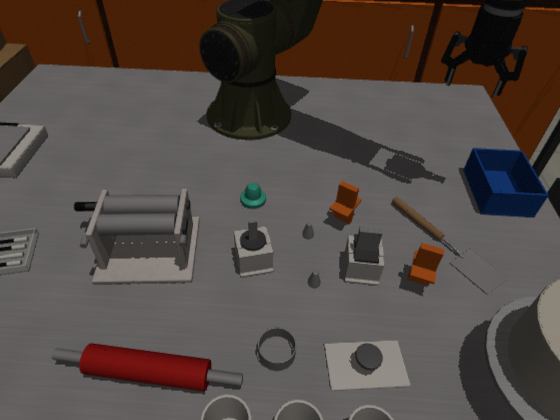

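View pics/side0.png

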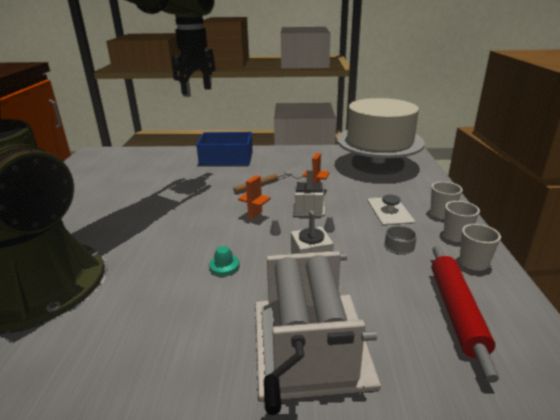

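Scene: the thick gauge is in its stand at about (367,250), with orange decoys at (346,203) and (426,263). The thin gauge is at (252,242). The sheeter's rollers run from (100,215) to (190,215), almost along world y.

```bash
cat > h.py <<'E'
from rig import *
import cv2,numpy as np
from scipy.spatial.transform import Rotation as R
def ray(i,u,v,z):
    K=i["camera_matrix"];d=R.from_rotvec(i["orientation"]).as_matrix()@np.linalg.inv(K)@[u,v,1]
    p=np.array(i["position"]);return p+d*(z-p[2])/d[2]
def proj(i,P):
    c=R.from_rotvec(i["orientation"]).as_matrix().T@(np.array(P)-i["position"]);c=i["camera_matrix"]@c;return c[:2]/c[2]
def save(n,m,box=None,s=1):
    if box: m=m[box[1]:box[3],box[0]:box[2]]
    cv2.imwrite(f"pics/{n}.png",cv2.resize(cv2.cvtColor(m,cv2.COLOR_RGB2BGR),None,fx=s,fy=s,interpolation=cv2.INTER_CUBIC))
E
python3 - <<'E'
from h import *
i=camera_info("scene");s=camera_info("side")
for n,u,v,z in[("thick top",370,236,.116),("thick collar",367,250,.066),("thin collar",252,240,.066),("thin top",253,222,.116),("orange1",346,205,.03),("orange2",426,263,.03),("rollerfar",150,200,.12),("roller near cam",150,220,.12),("plateTL",100,200,.12),("TR",186,195,.12)]:
    print(n,ray(i,u,v,z).round(3))
for n,u,v,z in[("thick top",315,186,.116),("thin collar",313,236,.066),("nip",306,285,.12)]: print(n,ray(s,u,v,z).round(3))
o=get_obs();M=R.from_rotvec(o['tool_rot']).as_matrix();print(M.round(3))
w=camera_info("wrist");print("cam in tool",M.T@(np.array(w["position"])-o["tcp_pos"]));print(R.from_rotvec(w["orientation"]).as_matrix().round(2))
m=capture("scene");a=m[160:300,300:460];b=m[180:290,70:210]
save("crop1",np.hstack([m[170:300,320:450],m[170:300,75:205]]),s=3)
E
```

```text
thick top [0.55  0.28  0.116]
thick collar [0.541 0.284 0.066]
thin collar [0.534 0.065 0.066]
thin top [0.533 0.068 0.116]
orange1 [0.386 0.259 0.03 ]
orange2 [0.535 0.406 0.03 ]
rollerfar [ 0.496 -0.133  0.12 ]
roller near cam [ 0.547 -0.119  0.12 ]
plateTL [ 0.504 -0.227  0.12 ]
TR [ 0.476 -0.068  0.12 ]
thick top [0.543 0.178 0.116]
thin collar [0.534 0.058 0.066]
nip [ 0.513 -0.154  0.12 ]
[[-0.001  0.437  0.899]
 [-0.001  0.899 -0.437]
 [-1.    -0.001 -0.   ]]
cam in tool [-0.13156531 -0.00087786 -0.08357146]
[[ 0.44  0.85  0.29]
 [ 0.9  -0.41 -0.14]
 [ 0.    0.32 -0.95]]
```

View pics/crop1.png

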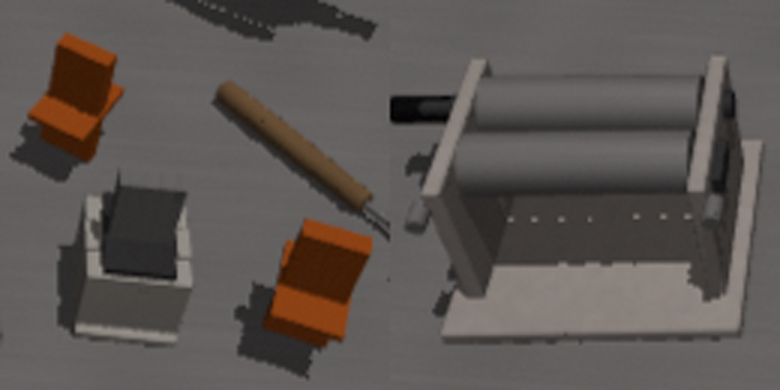

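The crop shows the thick gauge's wide face towards the camera, so its thin direction is roughly world x. Next I move above it with the jaws along x.

>>> {"op": "servo_tool", "data": {"commands": [[85, 40, -25, 40, -8], [85, 80, -50, 40, -16], [85, 120, -75, 40, -24], [85, 160, -100, 40, -32], [85, 200, -125, 40, -40], [85, 240, -150, 40, -48], [85, 270, -175, 40, -56], [85, 300, -195, 40, -64], [85, 300, -195, 40, -64], [85, 300, -195, 40, -64], [85, 300, -195, 40, -64]]}}

```text
t: 1.25
tcp_pos: [0.54, 0.3001, 0.2822]
tool_rot: [1.207, 1.211, -1.207]
ft_force: [-0.5, -0.2, 0.8]
opening: 0.994
```

Run:
```python
from h import *
o=get_obs();print(o['t'],o['tcp_pos'],o['tool_rot'],o['joint_vel'].round(3) if hasattr(o['joint_vel'],'round') else o['joint_vel'])
i=camera_info("wrist");m=capture("wrist")
import pickle;pickle.dump((i,m),open("w1.pkl","wb"))
save("w1",m)
```

```text
1.25 [0.54000957 0.30010077 0.28216186] [ 1.20691568  1.21085199 -1.20744975] [ 0.012 -0.007  0.001  0.     0.002  0.001]
```

View pics/w1.png

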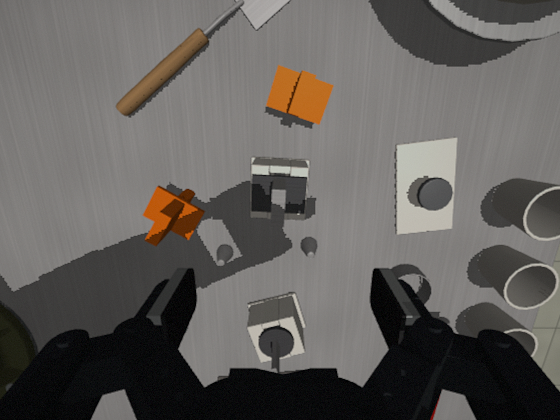

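The wrist view shows the thick gauge at about (280,190), with the thin gauge at (276,340). I zoom in to get its edges.

Run:
```python
from h import *
import pickle;i,m=pickle.load(open("w1.pkl","rb"))
c=m[145:235,235:325].astype(float);c=np.clip(c*1.8,0,255).astype('uint8')
save("w1c",c,s=6.5)
```

```text
(no output)
```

View pics/w1c.png

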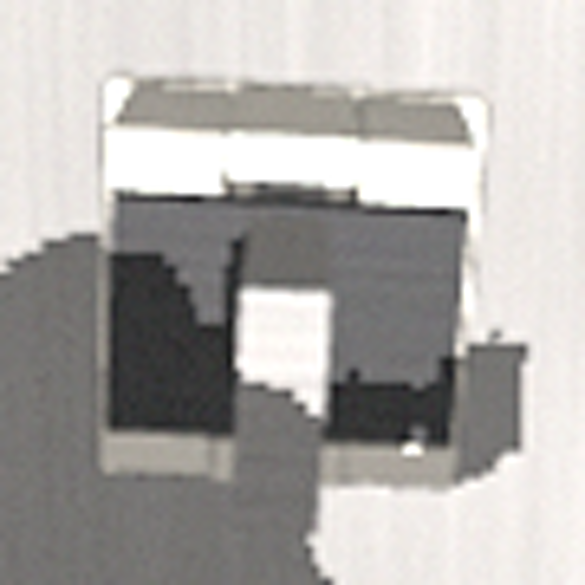

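Run:
```python
from h import *
import pickle;i,m=pickle.load(open("w1.pkl","rb"))
f=lambda u,v,z: ray(i,235+u/6.5-.4,145+v/6.5-.4,z)
C=np.array([f(*p,.066) for p in[(112,197),(468,212),(450,442),(108,430)]]);print(C.round(4),C.mean(0))
for a,b in((0,1),(1,2),(2,3),(3,0)):
    d=C[b]-C[a];print(np.linalg.norm(d[:2]),np.degrees(np.arctan2(d[1],d[0])))
B=np.array([f(*p,.116) for p in[(239,285),(331,290)]]);print(B.round(4))
S=[f(*p,.06) for p in[(105,80),(488,97)]];print(np.round(S,4))
```

```text
[[0.5036 0.305  0.066 ]
 [0.5666 0.3024 0.066 ]
 [0.5645 0.2591 0.066 ]
 [0.5015 0.2614 0.066 ]] [0.53405023 0.28197404 0.066     ]
0.06306382377175396 -2.3426137724356515
0.043308547007958276 -92.84353190358061
0.06294533838615796 177.97925635982367
0.04366126674093226 87.31730843971899
[[0.5277 0.3024 0.116 ]
 [0.5419 0.3016 0.116 ]]
[[0.5024 0.3247 0.06  ]
 [0.5701 0.3218 0.06  ]]
```

>>> {"op": "servo_tool", "data": {"commands": [[85, -6, -18, -40, -2.4], [85, -6, -18, -80, -2.4], [85, -6, -18, -120, -2.4], [85, -6, -18, -145, -2.4], [85, -6, -18, -165, -2.4], [85, -6, -18, -180, -2.4], [85, -6, -18, -190, -2.4], [85, -6, -18, -196, -2.4], [85, -6, -18, -196, -2.4]], "grip_force": 50}}

```text
t: 2.2
tcp_pos: [0.5345, 0.2817, 0.0861]
tool_rot: [1.239, 1.19, -1.239]
ft_force: [0.3, 0.4, -0.0]
opening: 0.994
```

>>> {"op": "servo_tool", "data": {"commands": [[30, 0, 0, 0, 0], [30, 0, 0, 0, 0], [30, 0, 0, 0, 0], [30, 0, 0, 0, 0], [8, 0, 0, 0, 0], [8, 0, 0, 0, 0], [8, 0, 0, 0, 0], [8, 0, 0, 0, 0]]}}

```text
t: 3.0
tcp_pos: [0.5347, 0.2816, 0.0865]
tool_rot: [1.24, 1.189, -1.239]
ft_force: [-0.8, -0.0, 3.3]
opening: 0.157
```

Gripped at an opening of about 13 mm, as expected. Lifting straight out, then over to the sheeter.

>>> {"op": "servo_tool", "data": {"commands": [[8, 0, 0, 6, 0], [8, 0, 0, 16, 0], [8, 0, 0, 30, 0], [8, 0, 0, 50, 0], [8, 0, 0, 75, 0], [8, 0, 0, 100, 0], [8, 0, 0, 130, 0], [8, 0, 0, 160, 0], [8, 0, 0, 190, 0], [8, 0, 0, 214, 0]]}}

```text
t: 4.0
tcp_pos: [0.5344, 0.2815, 0.3036]
tool_rot: [1.241, 1.189, -1.237]
ft_force: [0.4, -0.3, -1.2]
opening: 0.152
```

>>> {"op": "servo_tool", "data": {"commands": [[8, -2, -20, 0, 0], [8, -4, -60, 0, 0], [8, -6, -100, 0, 0], [8, -8, -140, 0, 0], [8, -10, -180, 0, 0], [8, -10, -220, 0, 0], [8, -10, -260, 0, 0], [8, -12, -300, 0, 0], [8, -15, -340, 0, 0], [8, -18, -380, 0, 0], [8, -20, -420, 0, 0], [8, -20, -460, 0, 0], [8, -20, -490, 0, 0], [8, -20, -510, 0, 0], [8, -20, -522, 0, 0], [8, -20, -522, 0, 0], [8, -20, -522, 0, 0], [8, -20, -522, 0, 0]]}}

```text
t: 5.8
tcp_pos: [0.5148, -0.2394, 0.3007]
tool_rot: [1.239, 1.19, -1.238]
ft_force: [0.1, 0.2, -1.4]
opening: 0.156
```

Run:
```python
from h import *
o=get_obs();print(o['t'],o['tcp_pos'],o['tool_rot'],o['ft_force'],o['opening'])
i=camera_info("wrist");m=capture("wrist")
import pickle;pickle.dump((i,m),open("w2.pkl","wb"))
save("w2",np.clip(m*1.5,0,255).astype('uint8'),s=1.4)
```

```text
5.8 [ 0.51476509 -0.23941432  0.30065346] [ 1.23864099  1.18981584 -1.23820973] [ 0.08539085  0.22408931 -1.35858558] 0.15586564444068854
```

View pics/w2.png

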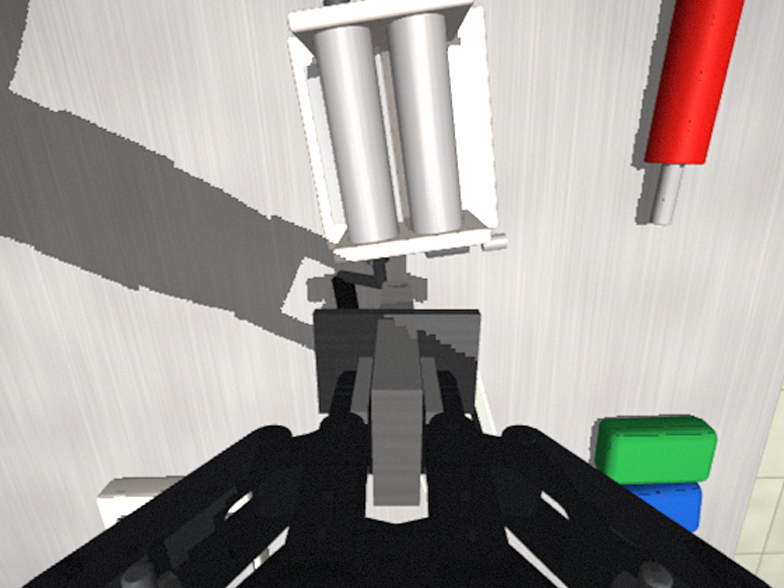

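The wrist view shows the gauge held straight, bar at about (395,450). The rollers run from about (343,28) and (415,15) down to (374,242) and (437,233). The crank is on the left (near) roller and the spring slot on the right one. I zoom in for the edges.

Run:
```python
from h import *
import pickle;i,m=pickle.load(open("w2.pkl","rb"))
save("w2c",np.clip(m[0:190,200:360]*1.2,0,255).astype('uint8'),s=3.1)
g=cv2.cvtColor(m,cv2.COLOR_RGB2GRAY)
for r in (35,80,145): print(r,g[r,215:345].tolist())
```

```text
35 [209, 211, 215, 219, 177, 95, 55, 61, 65, 59, 68, 82, 91, 103, 110, 113, 116, 121, 126, 129, 133, 137, 144, 146, 149, 153, 155, 163, 168, 171, 170, 173, 167, 161, 157, 153, 152, 153, 148, 143, 138, 135, 133, 128, 125, 122, 116, 113, 107, 102, 92, 77, 75, 78, 78, 77, 68, 65, 66, 63, 64, 68, 57, 58, 72, 77, 89, 95, 104, 109, 113, 117, 120, 123, 128, 131, 135, 142, 149, 154, 160, 165, 172, 179, 187, 189, 186, 183, 175, 166, 157, 152, 149, 147, 142, 137, 131, 131, 129, 124, 122, 116, 109, 100, 77, 178, 219, 215, 215, 215, 214, 212, 214, 214, 213, 213, 213, 213, 212, 214, 213, 213, 215, 214, 214, 213, 213, 214, 214, 214]
80 [158, 198, 214, 216, 215, 215, 199, 168, 155, 158, 160, 157, 156, 157, 154, 153, 155, 128, 88, 84, 98, 108, 112, 117, 120, 127, 131, 133, 139, 143, 149, 154, 157, 162, 164, 167, 173, 171, 169, 167, 163, 157, 154, 153, 149, 145, 139, 135, 135, 132, 128, 123, 120, 117, 110, 102, 93, 70, 124, 154, 153, 142, 119, 106, 102, 105, 105, 107, 80, 66, 79, 87, 96, 105, 109, 113, 118, 122, 126, 127, 132, 136, 142, 151, 158, 167, 173, 175, 179, 185, 185, 179, 174, 169, 159, 152, 149, 146, 142, 137, 135, 134, 132, 125, 124, 119, 112, 98, 119, 192, 218, 214, 216, 215, 213, 215, 215, 214, 215, 215, 215, 216, 215, 213, 215, 214, 214, 213, 215, 214]
145 [148, 150, 152, 149, 151, 154, 152, 148, 147, 150, 154, 153, 124, 153, 205, 217, 216, 214, 217, 182, 152, 160, 164, 161, 162, 163, 160, 160, 163, 127, 88, 99, 107, 116, 120, 124, 127, 129, 136, 139, 147, 153, 158, 161, 163, 164, 170, 171, 170, 169, 167, 158, 152, 149, 145, 141, 140, 139, 135, 135, 127, 121, 118, 112, 105, 94, 73, 121, 155, 159, 147, 120, 104, 99, 103, 103, 88, 70, 79, 92, 99, 108, 112, 117, 122, 126, 128, 132, 135, 140, 147, 154, 158, 164, 164, 165, 169, 171, 167, 167, 164, 159, 151, 148, 144, 140, 138, 135, 134, 131, 124, 122, 111, 98, 112, 187, 216, 214, 212, 214, 212, 211, 209, 210, 208, 208, 210, 210, 211, 209]
```

View pics/w2c.png

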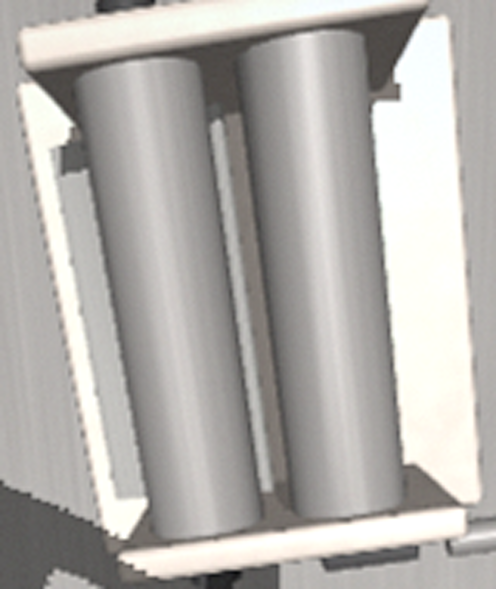

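Run:
```python
from h import *
from scipy.optimize import least_squares
import pickle;i,m=pickle.load(open("w2.pkl","rb"))
p0=np.array(i["position"]);Rm=R.from_rotvec(i["orientation"]).as_matrix();Ki=np.linalg.inv(i["camera_matrix"])
L=[(225,35),(265.5,35),(232.8,80),(272.3,80),(244.5,145),(281.5,145)];Q=[(277.5,35),(319,35),(283,80),(323,80),(291.5,145),(329,145)]
def dist(u,v,x0,yaw):
    d=Rm@Ki@[u,v,1];a=np.array([-np.sin(yaw),np.cos(yaw),0]);n=np.cross(d,a);return abs(n@(p0-[x0,-.147,.1]))/np.linalg.norm(n)
f=lambda s:[dist(*e,s[0],s[2])-.02 for e in L]+[dist(*e,s[1],s[2])-.02 for e in Q]
s=least_squares(f,[.487,.54,.1],x_scale=.01).x;print("x of axes at y=-.147",s[:2],"yaw deg",np.degrees(s[2]),"sep",(s[1]-s[0])*np.cos(s[2]));print(np.round(np.array(f(s))*1e3,2))
g=lambda u,v,z=.12: ray(i,200+u/3.1-.35,v/3.1-.35,z)
E=[g(140,58),g(302,30),g(207,538),g(345,516)];print(np.round(E,4),np.linalg.norm(E[0]-E[2]),np.linalg.norm(E[1]-E[3]))
P=[g(20,28),g(425,-3),g(130,577),g(466,537)];print("plates",np.round(P,4))
yaw=s[2];ax=np.array([-np.sin(yaw),np.cos(yaw)]);ex=np.array([np.cos(yaw),np.sin(yaw)])
A=np.array([s[0],-.147]);t=np.mean([ax@(e[:2]-A) for e in E]);tp=np.mean([ax@(e[:2]-A) for e in P]);print("along",t,tp)
nip=A+ax*t+ex*(.027-ex@(np.zeros(2)));print("nip from fixed",nip,"from sprung",np.array([s[1],-.147])+ax*(t-ax@np.array([s[1]-s[0],0]))-ex*.023)
# held gauge check: bar top far edge & collar far edge in wrist
o=get_obs();T=R.from_rotvec(o['tool_rot']).as_matrix();print(np.degrees(np.arctan2(T[1,1],T[0,1])))
h=lambda u,v,z: ray(i,u/1.4,v/1.4,z)
z=o['tcp_pos'][2]-.0262;zc=z+.006;print("collar",h(315,311,zc),h(480,311,zc),"top",h(375,391,z+.056),h(421,391,z+.056),"tcp",o['tcp_pos'])
```

```text
x of axes at y=-.147 [0.48958641 0.53959621] yaw deg 5.667895104429249 sep 0.049765303788787414
[-0.79 -1.06 -0.6  -0.58 -0.74 -0.47 -0.54 -0.33 -0.23 -0.42 -0.31 -0.34]
[[ 0.4867 -0.0842  0.12  ]
 [ 0.5331 -0.0791  0.12  ]
 [ 0.4978 -0.2241  0.12  ]
 [ 0.5437 -0.2186  0.12  ]] 0.14027757264950005 0.13980922347189115
plates [[ 0.4534 -0.0755  0.12  ]
 [ 0.5677 -0.0725  0.12  ]
 [ 0.4711 -0.2363  0.12  ]
 [ 0.5838 -0.2272  0.12  ]]
along -0.0070146043181537054 -0.0087619667114406
nip from fixed [ 0.51714718 -0.15131373] from sprung [ 0.51691364 -0.15133691]
-2.2758775932710735
collar [ 0.4842452  -0.21502303  0.28037503] [ 0.54643201 -0.21757617  0.28037503] top [ 0.5088618  -0.21971919  0.33037503] [ 0.52127967 -0.22023428  0.33037503] tcp [ 0.51477826 -0.23946058  0.30057503]
```

Roller separation is 49.8 mm, length 140 mm and yaw 5.7°, all matching the given sizes. That puts the nip at (0.517, −0.1515). The held gauge is centred on the TCP within about 1.5 mm. Now aligning above the gap.

>>> {"op": "servo_tool", "data": {"commands": [[8, 1, 10, 0, 2], [8, 1, 30, 0, 4], [8, 2, 50, 0, 6], [8, 2.5, 70, 0, 8], [8, 2.5, 80, -10, 8], [8, 2.5, 87, -30, 8], [8, 2.5, 87, -55, 8], [8, 2.5, 87, -75, 8], [8, 2.5, 87, -90, 8], [8, 2.5, 87, -97, 8], [8, 2.5, 87, -100, 8], [8, 2.5, 87, -100, 8], [8, 2.5, 87, -100, 8]]}}

```text
t: 7.15
tcp_pos: [0.5174, -0.1535, 0.201]
tool_rot: [1.136, 1.253, -1.136]
ft_force: [-0.0, 0.4, -1.5]
opening: 0.158
```

Run:
```python
from h import *
o=get_obs();T=R.from_rotvec(o['tool_rot']).as_matrix();print(o['t'],o['tcp_pos'],np.degrees(np.arctan2(T[1,1],T[0,1])),o['ft_force'])
m=capture("wrist");n=capture("side");a=cv2.resize(n[190:350,220:400],None,fx=2.2,fy=2.2);b=cv2.resize(m[90:330,150:430],None,fx=1.4,fy=352/240)
save("pre",np.hstack([a,np.clip(b*1.4,0,255).astype('uint8')]))
```

```text
7.15 [ 0.51737823 -0.15348275  0.2009728 ] 5.658437246663178 [-0.02551698  0.38963446 -1.460636  ]
```

View pics/pre.png

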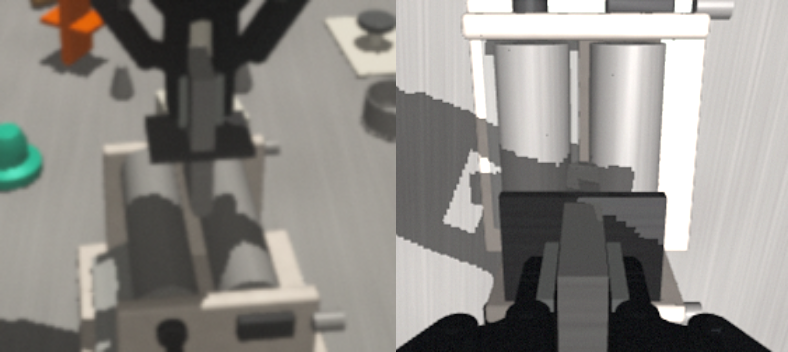

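Both views show the blade over the gap and parallel to it. Now a gentle descent.

>>> {"op": "servo_tool", "data": {"commands": [[8, 0, 0, -4, 0], [8, 0, 0, -8, 0], [8, 0, 0, -11, 0], [8, 0, 0, -14, 0], [8, 0, 0, -16, 0], [8, 0, 0, -18, 0], [8, 0, 0, -20, 0], [8, 0, 0, -20, 0]]}}

```text
t: 8.05
tcp_pos: [0.517, -0.1534, 0.18]
tool_rot: [1.136, 1.255, -1.136]
ft_force: [-0.5, 0.2, -1.2]
opening: 0.155
```

>>> {"op": "servo_tool", "data": {"commands": [[8, 0, 0, -2, 0], [8, 0, 0, -4, 0], [8, 0, 0, -6, 0], [8, 0, 0, -8, 0], [8, 0, 0, -10, 0], [8, 0, 0, -12, 0], [8, 0, 0, -12, 0]]}}

```text
t: 8.75
tcp_pos: [0.5175, -0.1534, 0.1683]
tool_rot: [1.137, 1.253, -1.135]
ft_force: [2.2, -0.8, 0.3]
opening: 0.157
```

>>> {"op": "servo_tool", "data": {"commands": [[8, 0.2, 0, -1, 0], [8, 0.5, 0, -3, 0], [8, 0.5, 0, -5, 0], [8, 0.5, 0, -7, 0], [8, 0.5, 0, -9, 0], [8, 0.5, 0, -9, 0]]}}

```text
t: 9.35
tcp_pos: [0.5177, -0.1534, 0.1589]
tool_rot: [1.136, 1.254, -1.136]
ft_force: [4.8, -0.2, -0.8]
opening: 0.16
```

>>> {"op": "servo_tool", "data": {"commands": [[8, 0.5, 0, 0, 0], [8, 1, 0, 0, 0], [8, 1, 0, 0, 0], [8, 1, 0, 0, 0]]}}

```text
t: 9.75
tcp_pos: [0.5182, -0.1534, 0.1589]
tool_rot: [1.136, 1.256, -1.137]
ft_force: [-0.7, -1.6, -1.0]
opening: 0.158
```

>>> {"op": "servo_tool", "data": {"commands": [[8, 0.3, 0, -2, 0], [8, 0.3, 0, -4, 0], [8, 0.3, 0, -6, 0], [8, 0.3, 0, -8, 0], [8, 0.3, 0, -9, 0], [8, 0.3, 0, -10, 0], [8, 0.3, 0, -10, 0]]}}

```text
t: 10.45
tcp_pos: [0.5188, -0.1534, 0.1491]
tool_rot: [1.136, 1.255, -1.136]
ft_force: [-3.4, -0.5, -2.0]
opening: 0.157
```

>>> {"op": "servo_tool", "data": {"commands": [[8, 0, 0, -0.5, 0], [8, 0, 0, -1, 0], [8, 0, 0, -1.5, 0], [8, 0, 0, -1.5, 0]]}}

```text
t: 10.85
tcp_pos: [0.5189, -0.1534, 0.1477]
tool_rot: [1.136, 1.254, -1.136]
ft_force: [-2.3, 0.2, -1.4]
opening: 0.16
```

>>> {"op": "servo_tool", "data": {"commands": [[8, 0, 0, -0.4, 0], [8, 0, 0, -0.8, 0], [8, 0, 0, -1.2, 0], [8, 0, 0, -1.2, 0], [8, 0, 0, -1.2, 0]]}}

```text
t: 11.35
tcp_pos: [0.5189, -0.1534, 0.1465]
tool_rot: [1.136, 1.254, -1.136]
ft_force: [-4.6, -0.7, 0.2]
opening: 0.162
```

>>> {"op": "servo_tool", "data": {"commands": [[8, 0, 0, -0.4, 0], [8, 0, 0, -0.8, 0], [8, 0, 0, -0.8, 0], [8, 0, 0, -0.8, 0]]}}

```text
t: 11.75
tcp_pos: [0.5192, -0.1534, 0.1464]
tool_rot: [1.136, 1.253, -1.135]
ft_force: [-4.7, 1.0, 6.5]
opening: 0.156
```

>>> {"op": "servo_tool", "data": {"commands": [[8, 0, 0, -0.4, 0], [8, 0, 0, -0.8, 0], [8, 0, 0, -0.8, 0], [8, 0, 0, -0.8, 0]]}}

```text
t: 12.15
tcp_pos: [0.5194, -0.1535, 0.1464]
tool_rot: [1.137, 1.252, -1.135]
ft_force: [-7.9, 1.7, 13.9]
opening: 0.158
```

The collar has stopped firmly: TCP z stays at 0.1464 while the force rises. I relax the press, then release.

>>> {"op": "servo_tool", "data": {"commands": [[8, 0, 0, 1.2, 0], [8, 0, 0, 1.2, 0], [20, 0, 0, 1.2, 0], [30, 0, 0, 1.2, 0], [40, 0, 0, 1.2, 0], [60, 0, 0, 1.2, 0], [60, 0, 0, 1.2, 0], [60, 0, 0, 1.2, 0], [60, 0, 0, 1.2, 0]]}}

```text
t: 13.05
tcp_pos: [0.5189, -0.1535, 0.1462]
tool_rot: [1.136, 1.254, -1.136]
ft_force: [-0.7, -0.4, -0.2]
opening: 0.702
```

>>> {"op": "servo_tool", "data": {"commands": [[60, 0, 0, 10, 0], [60, 0, 0, 25, 0], [60, 0, 0, 50, 0], [60, 0, 0, 80, 0], [60, 0, 0, 120, 0], [60, 0, -30, 150, 0], [60, 0, -70, 150, 0], [60, 0, -90, 150, 0], [60, 0, -90, 150, 0], [60, 0, -90, 150, 0]]}}

```text
t: 14.05
tcp_pos: [0.5188, -0.2432, 0.2965]
tool_rot: [1.137, 1.254, -1.136]
ft_force: [0.1, 0.0, 0.2]
opening: 0.697
```

Run:
```python
from h import *
o=get_obs();print(o['t'],o['tcp_pos'],o['ft_force'],o['opening'])
i=camera_info("wrist");m=capture("wrist");n=capture("side")
for P in([.517,-.1515,.126],[.517,-.1515,.176]): print((proj(i,P)*1),proj(camera_info("side"),P))
import pickle;pickle.dump((i,m),open("w3.pkl","wb"))
a=cv2.resize(n[150:360,210:400],(380,420));b=m[0:300,140:420]
b=cv2.resize(b,(392,420));save("post",np.hstack([a,np.clip(b*1.4,0,255).astype('uint8')]))
```

```text
14.05 [ 0.51878596 -0.24323001  0.29648728] [0.06174128 0.04582379 0.15552506] 0.6974625058186306
[291.45108932  93.41388267] [308.73910844 280.46651924]
[293.27723136  91.32412989] [309.19257519 251.70870483]
```

View pics/post.png

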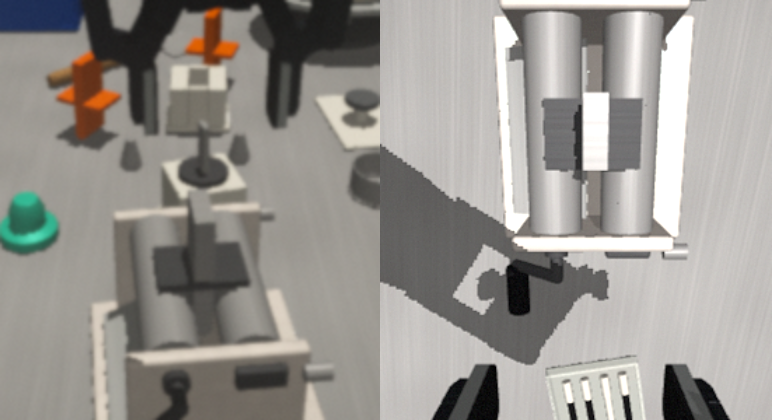

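The gauge stands upright, with its collar flat on the rollers; the thin gauge is still in its stand. One numeric check of its position along the rollers:

Run:
```python
from h import *
import pickle;i,m=pickle.load(open("w3.pkl","rb"))
g=lambda u,v,z: ray(i,140+(u-380)/1.4,v/1.4,z)
C=np.array([g(*p,.126) for p in[(543,98),(642,98),(641,170),(544,170)]]);E=np.array([g(*p,.12) for p in[(552,11),(634,11),(554,236),(631,236)]])
print(C.round(4),C.mean(0),E.round(4),E.mean(0))
print(get_obs()['t'])
```

```text
[[ 0.4836 -0.135   0.126 ]
 [ 0.5468 -0.1288  0.126 ]
 [ 0.5525 -0.173   0.126 ]
 [ 0.4874 -0.1793  0.126 ]] [ 0.51758355 -0.15400131  0.126     ] [[ 0.4852 -0.0847  0.12  ]
 [ 0.5356 -0.0798  0.12  ]
 [ 0.4974 -0.2248  0.12  ]
 [ 0.5527 -0.2194  0.12  ]] [ 0.51771781 -0.1521928   0.12      ]
14.15
```

The collar measures 63 × 44.5 mm at z 0.126 (so it is seated), and it sits within about 2 mm of the middle of the rollers. Handing in.

```bash
python3 -c "
from rig import *
print(hand_in())"
```

```text
the job is handed in; nothing more can be done
None
```

The thick gauge is standing between the sheeter's rollers with its collar seated on top, and I've handed the job in at about 14 s of the 43 s allowed.

- **Insertion:** I lifted the gauge straight out of its stand, turned it to the rollers' 5.7° angle and lowered it in small steps. Partway down, the sideways force rose to 4.8 N. I took this as the blade pressing the fixed roller, so I moved it about 1 mm towards the sprung one.
- **Collar stop:** The downward travel stopped with the tool at z = 0.1464 m, where the sizes put the seat (0.1465 m), while the vertical force reading rose to about 14 N. I then eased off the press, opened the fingers and backed clear.
- **Last checks:** The pictures show the gauge upright with its collar on the rollers, about 2 mm from the middle along them. Across the rollers it is within 1 mm. The thin gauge is still in its stand.
- **Weaker than described:** The vertical drag was about 1–2 N, not the several newtons described. I did not measure how far the sprung roller moved.

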